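# Gauge a blank and set the thicknessing sander for it

## Task

Take the front blank (the one nearest the robot) out of the sloping rack, feel how thick it is between the fingers, and stand it gently on its long edge on the sander's infeed, half-way along, flat against the fence and short of the drum. After feeling it, set the sander to the blank's thickness: push the index dial in, turn it to the position for that thickness and let it spring back out. Let go of everything, and leave the other two blanks in the rack and the bottle and the mallet where they are.

Things in the scene. Friction and masses are not known exactly. Their poses are not given: they have to be found in the camera images.
- rack: fixed wooden stock rack, base 290 x 170 x 12 mm; origin on the bench, x away from the robot, y along the blanks, z up. Three bays, one behind another, 85 mm apart in x; in each a blank stands on its long edge, leaning 30 degrees with its top towards -x (the robot) on a back rest only 30 mm high up the slope. Square to the faces, 50 to 60 mm are free between two blanks.
- front_bay (a point): point in the rack's front bay where the centre of the blank's back face is: on the back rest's plane, 35 mm up the slope from the sloping ledge that carries the blank. The blank whose origin is here is the one to take. The upper 40 mm of its 70 mm height are free on both sides.
- blank_a: one of three loose maple blanks, plain boards 150 mm long, 70 mm high, 12, 17 or 22 mm thick; which is how thick is not told, and any may be in front. 0.07 to 0.2 kg. Origin: centre of its back face (on the back rest), half-way up and along; y along the length, z up the height (leaning 30 degrees to the robot in the rack), x through the thickness, away from the back face.
- blank_b: one of three loose maple blanks, plain boards 150 mm long, 70 mm high, 12, 17 or 22 mm thick; which is how thick is not told, and any may be in front. 0.07 to 0.2 kg. Origin: centre of its back face (on the back rest), half-way up and along; y along the length, z up the height (leaning 30 degrees to the robot in the rack), x through the thickness, away from the back face.
- blank_c: one of three loose maple blanks, plain boards 150 mm long, 70 mm high, 12, 17 or 22 mm thick; which is how thick is not told, and any may be in front. 0.07 to 0.2 kg. Origin: centre of its back face (on the back rest), half-way up and along; y along the length, z up the height (leaning 30 degrees to the robot in the rack), x through the thickness, away from the back face.
- sander: fixed sander on the bench: aluminium plate, x -125..160, y -200..160 mm, top at z = 12 mm. Origin on the bench, z up, y the feed direction (infeed at -y), x away from the robot. Fence: dark wooden rail along y, 22 mm thick, rising 30 mm above the plate, its working face at x = -65 mm; work stands on its +x side. Grey dust shroud at y 85 to 195, x -45 to 60, 102 mm high; low grey switch box at x 97 to 147, y -180 to -100.
- drum_top (a point): centre of the top of the upright sanding drum, 56 mm across, top 106 mm above the bench; it stands still. At y = 50 mm of the sander. The dial moves it towards the fence: the gap between fence and drum is 27 mm at dial position 0.
- infeed (a point): foot of the fence's face on the plate's top, half-way along the infeed (x = -65, y = -90, z = 12 mm of the sander): the middle of the standing blank belongs here, its back against the fence. The infeed runs 110 mm either way along y from this point, up to the drum.
- dial_grip (a point): centre of the dial's grip bar, 52 mm long (this point's x), 18 mm thick (its y), 32 mm high; the bar stands on a round skirt, 68 mm across, whose upper face is 16 mm below this point. z is the dial's axis, upright, at x = 80, y = 50 mm of the sander. The white line at the bar's +x end is the pointer.
- dial (a joint): angle of the index dial, rad; 0 at the start, grows clockwise seen from above. Locked while out, turns when pushed in. Positions 25 degrees apart: 0 = 27 mm gap, 0.436 = 22 mm, 0.873 = 17 mm, 1.309 (last) = 12 mm, each marked on the plate by a black bar as long as the gap. Let go near a position, it springs out into it.
- plunger (a joint): how far the dial is pushed in, straight down: 0 out, 0.008 m fully in. 4 N start it, 9 N push it fully in; the dial turns freely from about 6.5 mm in.
- glue_top (a point): bystander: white bottle, 60 mm across, 140 mm high; this point is its top
- mallet_head (a point): bystander: wooden mallet lying on the bench, 250 mm long; this point is the centre of its head (55 x 110 x 70 mm)

How it is judged:
By the outcome, as a careful person would: the job done as asked, in the order asked, and still so for the second after the job is handed in, with the robot touching nothing.
It also fails if it takes over 54 s, if anything falls off the work surface, if the arm or the gripper's body presses on something with over 40 N, if the wrist force passes 120 N, or if a joint passes its speed limit or range.

## Robot

A 6-joint arm with a two-finger parallel gripper is mounted at the origin on the work surface. World frame = base frame: x ahead of the robot, y to its left, z up, the work surface at z = 0. Lengths are in m, angles in rad, forces in N, time in s.
With the tool pointing down it reaches from about 0.3 to 0.85 m from the base axis. Payload 4.2 kg.
Tool frame: the origin (TCP) lies at the very end of the fingers, on their centre line; the grasp point (between the pads) lies arm.pinch_z behind it (arm.pinch_z is the distance from the TCP to the grasp point, in m); z points along the fingers, y is the direction in which the jaws open and shut (so a half turn about z gives the same grasp; the last joint's range is limited). The gripper opens to 91 mm and grips with 3 to 60 N. Pads are 32 mm wide; open, the fingers measure 118 mm over their backs; the gripper's body (76 mm by 178 mm) begins 60 mm behind the grasp point.
Start: joints at [-1.188, 0.32, 1.565, -0, 1.257, -0.02], TCP at [0.225, -0.529, 0.184] pointing down, gripper open.
Joint ranges: [-3.11, 3.11], [-0.84, 2.01], [0.21, 2.61], [-1.34, 4.49], [0.05, 2.63], [-2.56, 2.56]. Speed limits (rad/s): [2.57, 2.57, 3.14, 3.14, 3.14, 3.14].

## Interface

Orientations are given as a rotation vector (axis times angle).
In Python, from bench import arm, viewer gives the robot as it stands. The module is installed in compiled form; this text tells all that it offers.
- The arm moves only by the tool carry_out, never from a script. Its argument "commands" is text: rows parted by semicolons, each of 7 numbers parted by spaces: the turn, a rotation vector about the tool's x, y, z in degrees, then the shift along the tool's x, y, z in cm, then the opening in per cent of the stroke, from 0 (shut) to 100 (fully open). In form: ax ay az x y z grip; .... A call has 1 to 12 rows; each row is the pose to reach, as a shift and turn from the pose commanded when the call began, along the tool's axes at that moment; what a row does not reach only later rows make up. A row lasts 1/10 s, in which the tool goes at most 50 mm and 8.59 degrees, less where a joint would pass 70% of its speed; a pose out of reach is approached as far as the arm can. A call with a gripper value outside its range is refused whole. The fingers move at their own pace and stop on an object; the grip force is fixed at half the most. Time passes only in rows, so rows that repeat a pose let the fingers close. It gives the time, the measured TCP pose, the force and the opening at its end, in the units of the state.
- arm.sense(): the state, without advancing time (a new reading comes with each control period).
- viewer.snapshot(name): name is "scene" or "side" or "wrist"; returns a dict with "pixels" (400x640x3 uint8, red, green, blue), "vertical_fov" (degrees; the focal length in pixels is half the picture's height over the tangent of half this angle, whatever the lens; pixels are square), "cx", "cy" (the principal point, pixels), "rvec" (rotation vector, rad) and "tvec" (3), from world to camera coordinates, as OpenCV has them. Camera axes: x right, y down, z forward; pixel columns grow to the right and rows downward; lengths in m; the calibration is good to about 2 mm. A picture is of the moment at which its call begins. There is no depth.
- arm.job_done(): hands the job in, once; it reports no verdict.
The state is a dict: "time_s": time; "joint_pos": joint angles; "dq": joint speeds; "joint_efforts": joint torques, N m; "position": TCP position; "tool_rot": TCP orientation; "contact_force": force on the tool from outside, world axes, zero at the start; "moment": the same for the moment, N m; "opening": finger opening in m.
Only numpy, scipy, OpenCV 4.12 (cv2) and the standard library are available. Lean on these libraries where they do the work, as an engineer would, in place of code of your own. Each camera call takes 0.05 s, during which the arm holds its last target.

## Working session

There is one attempt and no reset: what is moved stays moved. The work goes in short steps, Python scripts to look and compute and a tool call to move; the robot and the scene stay as the last step left them, time stands still between calls to the robot, and variables do not carry over. Pictures are saved under pics/ and viewed, and the job is handed in when it is done.

Besides the shell and the picture viewer there is one more tool, called after "Emit:" as a command line: name --argument value ..., lists and objects as JSON in quotes. carry_out: Moves the arm, as the interface text tells. Its arguments: {"type":"object","properties":{"commands":{"type":"string"}},"required":["commands"]}

```bash
mkdir -p pics
python3 - <<'E'
from bench import arm, viewer
import cv2, numpy as np, pickle
print(arm.sense()); print(arm.pinch_z)
d={}
for n in ["scene","side","wrist"]:
    s=viewer.snapshot(n); d[n]=s
    cv2.imwrite(f"pics/{n}0.png",cv2.cvtColor(s["pixels"],cv2.COLOR_RGB2BGR))
    print(n,s["vertical_fov"],s["cx"],s["cy"],s["rvec"],s["tvec"])
pickle.dump(d,open("snap0.pkl","wb"))
E
```

```text
{'time_s': 0.0, 'joint_pos': array([-1.18796051e+00,  3.20252391e-01,  1.56567458e+00, -1.68654643e-05,
        1.25739608e+00, -2.00221499e-02]), 'dq': array([-0.00150795, -0.00111741,  0.00096691, -0.00195737, -0.0013659 ,
       -0.00034647]), 'joint_efforts': array([ 5.05025000e-04, -4.12458837e+01, -2.31973225e+01,  7.25919474e-02,
        4.55339835e-02, -1.12858261e-04]), 'position': array([ 0.22520225, -0.52845452,  0.18304475]), 'tool_rot': array([-3.07640850e+00, -6.28205339e-01,  5.14885713e-04]), 'contact_force': array([-0.22485722, -0.02987941,  0.05239374]), 'moment': array([ 0.00809206,  0.0045358 , -0.00398552]), 'opening': 0.09145663126662658}
0.0188
scene 44.248874058902274 321.7982990757922 198.16947471470007 [ 1.8866641   1.41914683 -0.67950091] [-0.24593573 -0.29829208  1.6834798 ]
side 53.95622374468739 323.3910389153646 206.05375479825724 [ 0.02481458 -2.86789846  1.21661255] [0.61005265 0.04229182 1.00445008]
wrist 67.72279520418638 320.36296527241575 201.4760705982488 [-2.44000154  1.61095613  0.20676846] [-0.57498075 -0.02861561  0.38941553]
```

View pics/scene0.png

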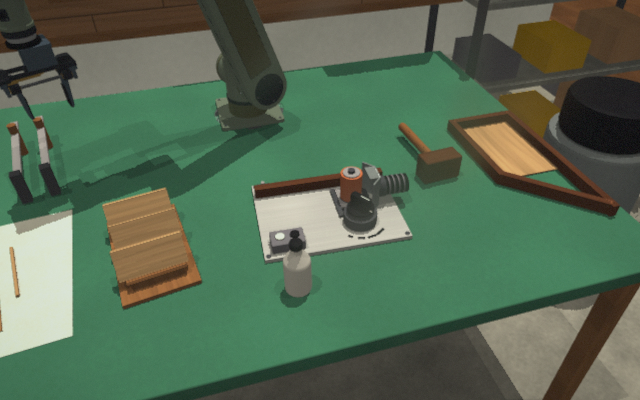

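View pics/side0.png

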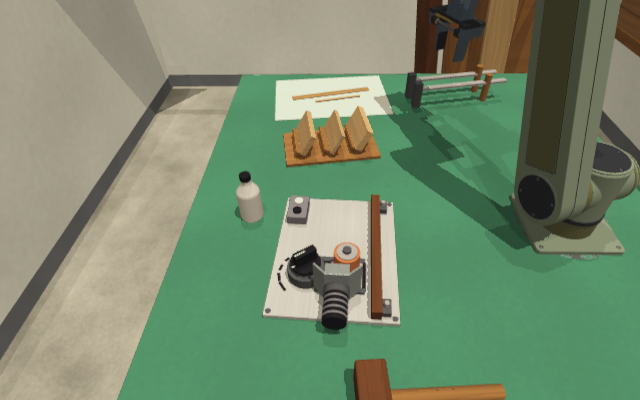

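View pics/wrist0.png

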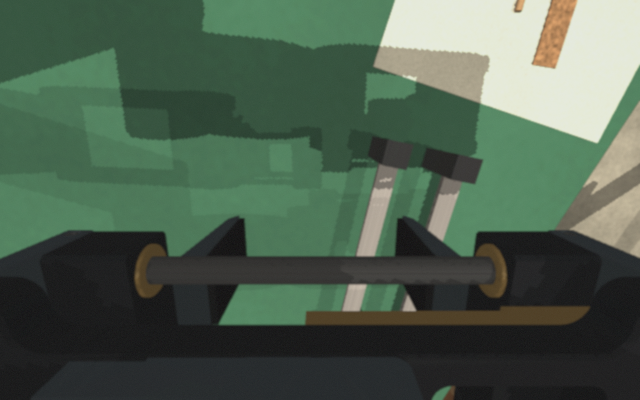

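The scene view shows the rack at about (150,245), the sander plate spanning (255–410, 175–255), the dial at (360,212), the bottle at (297,270) and the mallet at (438,163). The side view agrees. I'll zoom in for corners.

Run:
```python
import cv2
def crop(n,x0,x1,y0,y1,f,o):
    i=cv2.imread(f"pics/{n}0.png")[y0:y1,x0:x1]
    i=cv2.resize(i,None,fx=f,fy=f,interpolation=cv2.INTER_CUBIC)
    for k in range(x0-x0%10+10,x1,10):
        cv2.putText(i,str(k),((k-x0)*f,8),0,.3,(255,255,255)); cv2.line(i,((k-x0)*f,10),((k-x0)*f,14),(255,255,255))
    for k in range(y0-y0%10+10,y1,10):
        cv2.putText(i,str(k),(0,(k-y0)*f+3),0,.3,(255,255,255))
    cv2.imwrite("pics/"+o,i)
crop("scene",95,210,180,305,4,"c1.png")
crop("scene",240,420,155,300,4,"c2.png")
crop("side",275,390,95,170,6,"c3.png")
crop("side",230,410,165,335,3,"c4.png")
```

```text
(no output)
```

View pics/c1.png

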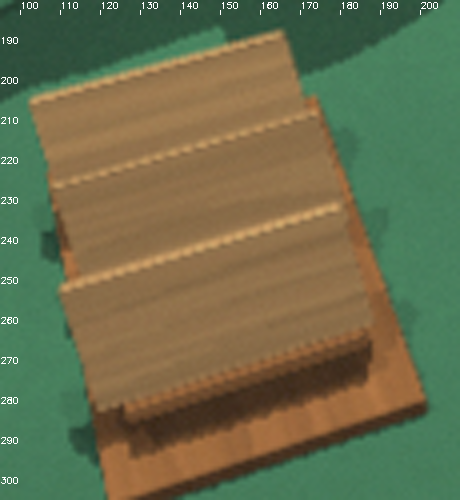

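View pics/c2.png

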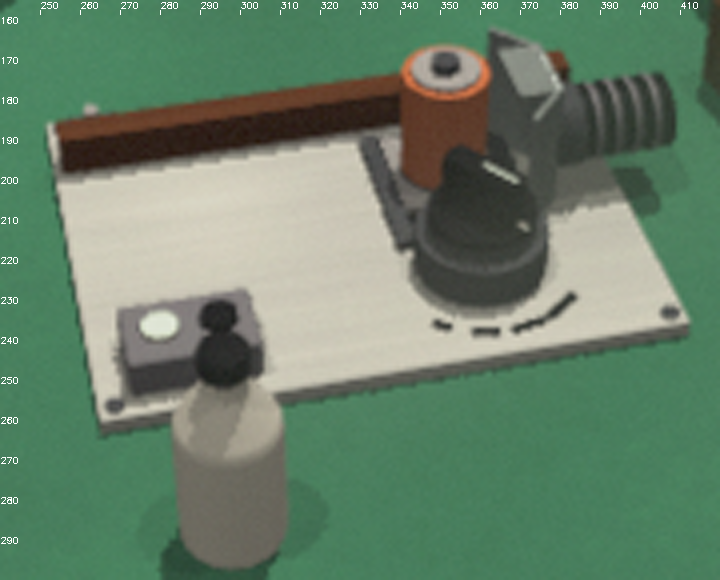

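View pics/c3.png

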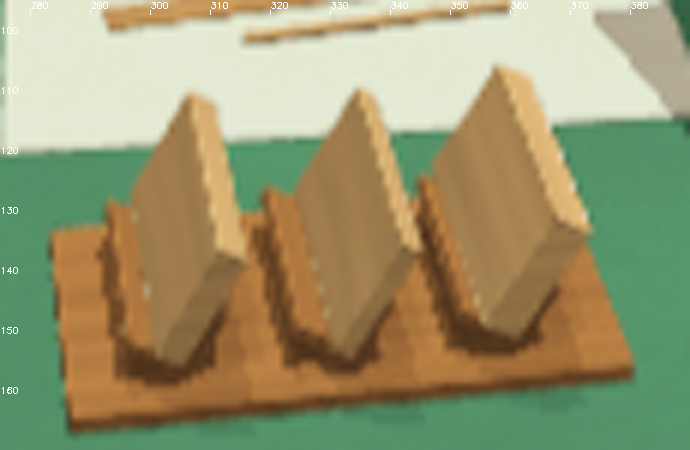

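View pics/c4.png

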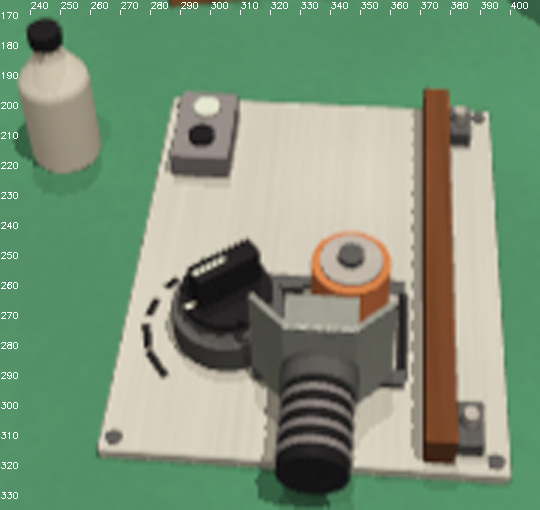

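```bash
cat > h.py <<'E'
import numpy as np, cv2, pickle
def cam(s):
    f=200/np.tan(np.radians(s["vertical_fov"]/2)); K=np.array([[f,0,s["cx"]],[0,f,s["cy"]],[0,0,1]])
    R=cv2.Rodrigues(np.array(s["rvec"],float))[0]; return K,R,np.array(s["tvec"],float)
def ray(s,p):
    K,R,t=cam(s); d=R.T@np.linalg.inv(K)@np.array([p[0],p[1],1.]); return -R.T@t,d/np.linalg.norm(d)
def onz(s,p,z):
    c,d=ray(s,p); return c+d*(z-c[2])/d[2]
def tri(s1,p1,s2,p2):
    c1,d1=ray(s1,p1);c2,d2=ray(s2,p2)
    k=np.linalg.lstsq(np.stack([d1,-d2],1),c2-c1,rcond=None)[0]
    a=c1+d1*k[0];b=c2+d2*k[1]; return (a+b)/2,np.linalg.norm(a-b)
def proj(s,X):
    K,R,t=cam(s); q=K@(R@np.array(X)+t); return q[:2]/q[2]
def fit(L,W):
    L=np.array(L)[:,:2];W=np.array(W)[:,:2]; l=L.mean(0);w=W.mean(0)
    a=L-l;b=W-w; th=np.arctan2((a[:,0]*b[:,1]-a[:,1]*b[:,0]).sum(),(a*b).sum())
    R=np.array([[np.cos(th),-np.sin(th)],[np.sin(th),np.cos(th)]]); t=w-R@l
    return th,t,(W-(L@R.T+t))
E
python3 - <<'E'
from h import *
np.set_printoptions(precision=4,suppress=True)
d=pickle.load(open("snap0.pkl","rb")); S,D=d["scene"],d["side"]
sc={(.160,-.2):(264.5,259.5),(.16,.16):(412,236),(-.125,-.2):(252.5,185.5)}
sd={(-.125,.16):(400,324.5),(.16,.16):(263,315.5),(-.125,-.2):(393.2,202.5),(.16,-.2):(288.8,197.3)}
L=[];W=[]
for k,v in sc.items(): L.append(k);W.append(onz(S,v,.012))
for k,v in sd.items(): L.append(k);W.append(onz(D,v,.012))
th,t,r=fit(L,W);print("sander",np.degrees(th),t);print(r)
R=np.array([[np.cos(th),-np.sin(th)],[np.sin(th),np.cos(th)]])
for n,p in dict(infeed=(-.065,-.09),dial=(.08,.05)).items(): print(n,R@p+t)
print("drumtop",onz(S,(351.3,172.5),.106),onz(D,(346.3,250),.106))
print(tri(S,(351.3,172.5),D,(346.3,250)))
sc={(.145,.085):(201.5,280.5),(.145,-.085):(122,303.5),(-.145,.085):(174.5,204.5)}
sd={(-.145,.085):(380.5,156.5),(.145,.085):(286.7,165.8),(.145,-.085):(284,133.7)}
L=[];W=[]
for k,v in sc.items(): L.append(k);W.append(onz(S,v,.012))
for k,v in sd.items(): L.append(k);W.append(onz(D,v,.012))
th,t,r=fit(L,W);print("rack",np.degrees(th),t);print(r)
print("top edge +y end, back?",tri(S,(165.5,188),D,(373,133.5)))
print("top edge -y end",tri(S,(103,204.5),D,(357.5,106)))
print("front face top",tri(S,(167,189),D,(367,132)))
E
```

```text
sander -3.7186223783770083 [0.5618 0.1302]
[[ 0.0002 -0.0021]
 [ 0.0013 -0.0049]
 [ 0.0031 -0.0009]
 [ 0.0002  0.0012]
 [-0.0035  0.0034]
 [ 0.0005  0.0018]
 [-0.0018  0.0014]]
infeed [0.4911 0.0446]
dial [0.6449 0.1749]
drumtop [0.5672 0.1731 0.106 ] [0.5563 0.1837 0.106 ]
(array([0.5561, 0.1769, 0.0975]), np.float64(0.00045776497597272645))
rack 8.39432993925522 [ 0.5973 -0.3287]
[[ 0.0033 -0.0039]
 [-0.0047 -0.0034]
 [ 0.0069 -0.0061]
 [ 0.0009  0.0026]
 [-0.0031  0.0065]
 [-0.0033  0.0042]]
top edge +y end, back? (array([ 0.4688, -0.2801,  0.0841]), np.float64(0.0010241388978300624))
top edge -y end (array([ 0.509 , -0.4217,  0.0957]), np.float64(0.004074978557058456))
front face top (array([ 0.4871, -0.275 ,  0.0933]), np.float64(0.001986777080924375))
```

```bash
cat >> h.py <<'E'
from scipy.spatial.transform import Rotation as Ro
def pose(z,y):
    z=np.array(z,float);z/=np.linalg.norm(z);y=np.array(y,float);y-=z*(z@y);y/=np.linalg.norm(y)
    return np.stack([np.cross(y,z),y,z],1)
def delta(R0,p0,R1,p1):
    w=Ro.from_matrix(R0.T@R1).as_rotvec(degrees=True); return np.round(w,2),np.round(100*R0.T@(p1-p0),2)
def now():
    from bench import arm
    s=arm.sense(); return Ro.from_rotvec(s["tool_rot"]).as_matrix(),np.array(s["position"]),s
def leanR(psi,tilt,sg):
    c,s=np.cos(psi),np.sin(psi);ct,st=np.cos(tilt),np.sin(tilt)
    return pose([st*c,st*s,-ct],[sg*ct*c,sg*ct*s,sg*st])
E
python3 - <<'E'
from h import *
np.set_printoptions(precision=4,suppress=True)
d=pickle.load(open("snap0.pkl","rb"))
R0,p0,s=now(); print(R0)
K,R,t=cam(d["wrist"]); c=-R.T@t; print("cam in tool",R0.T@(c-p0), (R0.T@R.T))
for sg in (1,-1):
    R1=leanR(np.radians(8.4),np.radians(30),sg)
    top=np.array([.495,-.348,.092]); p1=top-R1[:,2]*.10
    print(sg,p1,delta(R0,p0,R1,p1))
E
```

```text
[[ 0.92    0.392  -0.0005]
 [ 0.392  -0.92    0.0013]
 [ 0.     -0.0014 -1.    ]]
cam in tool [ 0.0703  0.0006 -0.2002] [[ 0.0007 -0.9681 -0.2506]
 [ 1.      0.0007  0.0002]
 [-0.0001 -0.2506  0.9681]]
1 [ 0.4455 -0.3553  0.1786] (array([-25.58,  19.64, -73.51]), array([27.06, -7.3 ,  0.47]))
-1 [ 0.4455 -0.3553  0.1786] (array([ 21.03,  27.39, 101.96]), array([27.06, -7.3 ,  0.47]))
```

Emit:
carry_out --commands "-25.6 19.6 -73.5 27 -7.3 0.5 50;-25.6 19.6 -73.5 27 -7.3 0.5 50;-25.6 19.6 -73.5 27 -7.3 0.5 50;-25.6 19.6 -73.5 27 -7.3 0.5 50;-25.6 19.6 -73.5 27 -7.3 0.5 50;-25.6 19.6 -73.5 27 -7.3 0.5 50;-25.6 19.6 -73.5 27 -7.3 0.5 50;-25.6 19.6 -73.5 27 -7.3 0.5 50;-25.6 19.6 -73.5 27 -7.3 0.5 50;-25.6 19.6 -73.5 27 -7.3 0.5 50;-25.6 19.6 -73.5 27 -7.3 0.5 50;-25.6 19.6 -73.5 27 -7.3 0.5 50"

```text
time_s: 1.35
position: [0.445, -0.3561, 0.1786]
tool_rot: [1.796, 2.076, 0.555]
contact_force: [0.4, -0.2, -0.0]
opening: 0.0456
```

Run:
```python
from bench import arm, viewer
from h import *
R,p,s=now(); print(s["time_s"],s["joint_pos"],p,R,s["opening"],s["contact_force"])
w=viewer.snapshot("wrist"); pickle.dump(w,open("w1.pkl","wb"))
cv2.imwrite("pics/w1.png",cv2.cvtColor(w["pixels"],cv2.COLOR_RGB2BGR))
```

```text
1.35 [-0.99066449  0.19175067  1.88954512  0.60627434  0.91720809 -1.47635933] [ 0.44496027 -0.35611449  0.17864512] [[-1.43527654e-01  8.57289839e-01  4.94422840e-01]
 [ 9.89645845e-01  1.24814821e-01  7.08686287e-02]
 [-9.56342908e-04  4.99475117e-01 -8.66327705e-01]] 0.0455876356606951 [ 0.37814112 -0.19467891 -0.01479951]
```

View pics/w1.png

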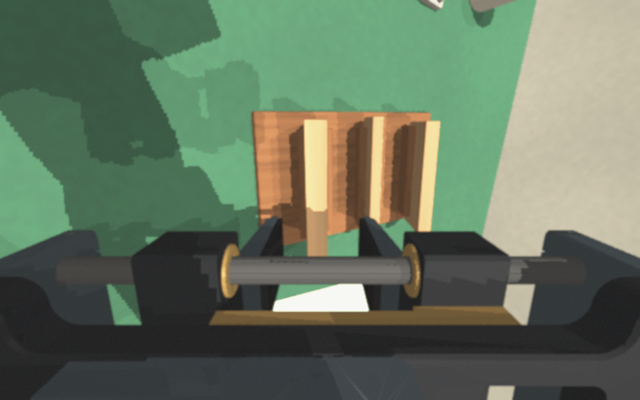

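The wrist view shows the front blank's bright top edge running straight down the image, from (305–327, 121) to about row 255, centred between the fingers. It looks like the thickest of the three. I'll measure its edges.

Run:
```python
from h import *
np.set_printoptions(precision=4,suppress=True)
d=pickle.load(open("snap0.pkl","rb")); S,D=d["scene"],d["side"]; w=pickle.load(open("w1.pkl","rb"))
im=w["pixels"].astype(int)
for r in (118,120,122,124,130,160,190,205):
    row=im[r,290:345].sum(1); print(r,row.tolist()[::1] if r in(124,160) else '', [290+i+1 for i in np.argsort(-abs(np.diff(row)))[:4]])
col=im[112:130,316].sum(1);print(col)
for a,b in (((327,121),(366.5,131.5)),((305,121),(373,133.5))):
    print(tri(w,a,D,b))
print(tri(w,(327,121),S,(167,189)),tri(w,(305,121),S,(165.5,187.5)))
```

```text
118  [np.int64(337), np.int64(316), np.int64(338), np.int64(315)]
120  [np.int64(304), np.int64(305), np.int64(327), np.int64(303)]
122  [np.int64(304), np.int64(327), np.int64(305), np.int64(303)]
124 [410, 412, 409, 411, 411, 408, 410, 404, 409, 398, 386, 379, 377, 430, 561, 647, 663, 654, 650, 646, 644, 642, 642, 639, 638, 636, 642, 640, 642, 640, 638, 635, 629, 626, 626, 621, 596, 517, 463, 458, 458, 460, 460, 462, 463, 457, 448, 422, 409, 408, 409, 413, 407, 410, 412] [np.int64(304), np.int64(305), np.int64(327), np.int64(328)]
130  [np.int64(304), np.int64(305), np.int64(303), np.int64(327)]
160 [317, 249, 205, 195, 198, 195, 200, 202, 207, 220, 221, 229, 223, 259, 402, 573, 644, 656, 653, 650, 649, 646, 645, 644, 639, 639, 636, 636, 635, 632, 631, 627, 625, 624, 619, 620, 596, 507, 457, 463, 463, 447, 421, 402, 403, 403, 403, 387, 365, 355, 353, 355, 354, 354, 359] [np.int64(305), np.int64(304), np.int64(327), np.int64(306)]
190  [np.int64(305), np.int64(306), np.int64(327), np.int64(292)]
205  [np.int64(306), np.int64(305), np.int64(307), np.int64(327)]
[431 465 462 446 428 424 434 511 614 639 640 640 642 639 639 639 639 639]
(array([ 0.4894, -0.2757,  0.0938]), np.float64(0.000980947459029235))
(array([ 0.4698, -0.2785,  0.0851]), np.float64(0.0013572671454080817))
(array([ 0.4888, -0.2756,  0.0956]), np.float64(0.0008963988288763881)) (array([ 0.4697, -0.2794,  0.0869]), np.float64(0.0009984309715338764))
```

Run:
```python
from h import *
R,p,s=now()
end=np.array([.4794,-.2775,.0903]); print("end",R.T@(end-p)); 
mid=end-.075*np.array([-.143,.9897,0]); print("mid",R.T@(mid-p))
```

```text
end [ 0.07284692 -0.00508289  0.09919263]
mid [-0.00215123 -0.00523388  0.09924028]
```

Emit:
carry_out --commands "0 0 0 -0.2 -0.5 3 50;0 0 0 -0.2 -0.5 6 50;0 0 0 -0.2 -0.5 8.5 50;0 0 0 -0.2 -0.5 10 50;0 0 0 -0.2 -0.5 11 50;0 0 0 -0.2 -0.5 12 50;0 0 0 -0.2 -0.5 12.6 50;0 0 0 -0.2 -0.5 13.1 50;0 0 0 -0.2 -0.5 13.1 50"

```text
time_s: 2.3
position: [0.5061, -0.3493, 0.0628]
tool_rot: [1.793, 2.078, 0.555]
contact_force: [-0.9, -0.3, 0.6]
opening: 0.0457
```

Run:
```python
from bench import viewer
from h import *
R,p,s=now(); print(p,s["opening"],s["contact_force"])
for n in("wrist","side"):
    w=viewer.snapshot(n)["pixels"]; w=w if n=="wrist" else cv2.resize(w[60:190,250:450],None,fx=4,fy=4)
    cv2.imwrite(f"pics/{n}2.png",cv2.cvtColor(w,cv2.COLOR_RGB2BGR))
```

```text
[ 0.50613264 -0.34927498  0.06281472] 0.04571697943995969 [-0.89029537 -0.32524908  0.62217729]
```

View pics/wrist2.png

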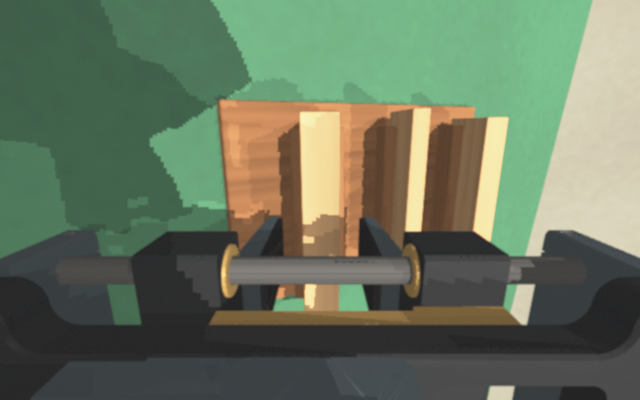

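View pics/side2.png

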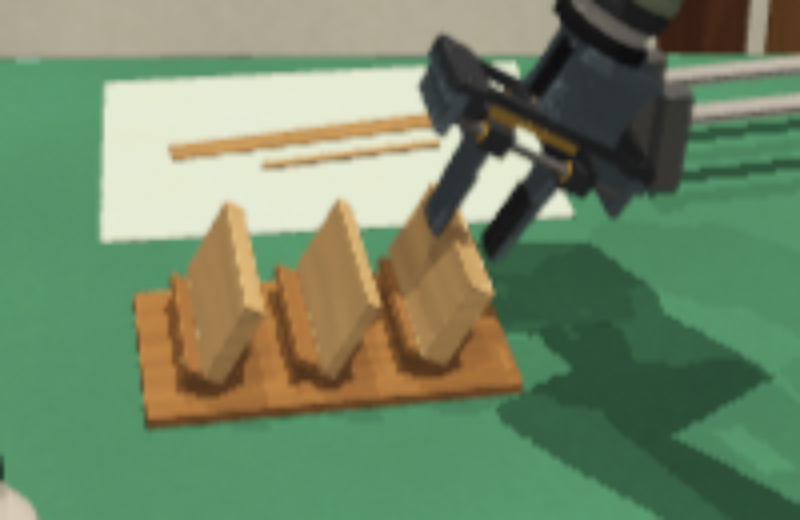

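Both fingers straddle the front blank (strip at columns 301–339, pads at about 278 and 363), so I'm closing.

Emit:
carry_out --commands "0 0 0 0 0 0 30;0 0 0 0 0 0 20;0 0 0 0 0 0 10;0 0 0 0 0 0 0;0 0 0 0 0 0 0;0 0 0 0 0 0 0;0 0 0 0 0 0 0"

```text
time_s: 3.1
position: [0.5062, -0.3495, 0.0633]
tool_rot: [1.792, 2.077, 0.555]
contact_force: [-0.7, 0.4, 2.6]
opening: 0.0211
```

Emit:
carry_out --commands "0 0 0 0 0.1 -0.5 0;0 0 0 0 0.2 -1.5 0;0 0 0 0 0.2 -3 0;0 0 0 0 0.2 -5 0;0 0 0 0 0.2 -7 0;0 0 0 0 0.2 -9 0;0 0 0 0 0.2 -10 0;0 0 0 0 0.2 -10 0"

```text
time_s: 3.9
position: [0.4579, -0.3571, 0.1524]
tool_rot: [1.791, 2.075, 0.553]
contact_force: [0.4, 0.7, -2.2]
opening: 0.0216
```

Run:
```python
from bench import viewer
from h import *
R,p,s=now(); print(s["time_s"],p,s["opening"],s["contact_force"],s["joint_pos"])
a=[]
for n in("scene","side"):
    w=viewer.snapshot(n)["pixels"]; a.append(w)
cv2.imwrite("pics/l3.png",cv2.cvtColor(np.hstack([a[0][100:320,60:460],a[1][30:250,240:640]]),cv2.COLOR_RGB2BGR))
```

```text
3.9 [ 0.45790153 -0.35713415  0.15239092] 0.021557000059392293 [ 0.44212454  0.74842961 -2.20870938] [-0.96910589  0.22992024  1.91502079  0.63779882  0.85150453 -1.5094368 ]
```

View pics/l3.png

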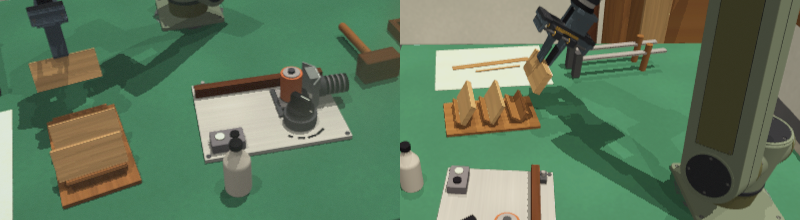

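The front blank is held: 21.6 mm opening, so 22 mm, which means the 0.436 rad dial position. The other two are still in the rack. Next I'll carry it upright above the infeed.

Run:
```python
from h import *
R,p,s=now()
th=np.radians(-3.72)
x=np.array([np.cos(th),np.sin(th),0])
R1=pose([0,0,-1],x)
p1=np.array([.4911,.0446,0])+x*.021+[0,0,.19]
print(delta(R,p,R1,p1))
```

```text
(array([29.89, -3.06, 11.84]), array([38.71, 11.69,  2.09]))
```

Emit:
carry_out --commands "5 -0.5 2 2 0.5 -2 0;10 -1 4 6 2 -2 0;15 -1.5 6 11 3.5 -1 0;20 -2 8 16 5 0 0;25 -2.5 10 21 6.5 0.8 0;29.9 -3.1 11.8 26 8 1.2 0;29.9 -3.1 11.8 30.5 9.5 1.6 0;29.9 -3.1 11.8 34.5 10.5 2 0;29.9 -3.1 11.8 37 11.3 2.1 0;29.9 -3.1 11.8 38.7 11.7 2.1 0;29.9 -3.1 11.8 38.7 11.7 2.1 0;29.9 -3.1 11.8 38.7 11.7 2.1 0"

```text
time_s: 5.2
position: [0.512, 0.0437, 0.189]
tool_rot: [-2.289, -2.151, 0.004]
contact_force: [-0.5, 0.2, -1.7]
opening: 0.0215
```

Run:
```python
from bench import viewer
from h import *
R,p,s=now(); print(s["time_s"],p,R,s["opening"],s["contact_force"],s["joint_pos"])
w={n:viewer.snapshot(n) for n in("wrist","side","scene")}; pickle.dump(w,open("w4.pkl","wb"))
for n in w: cv2.imwrite(f"pics/{n}4.png",cv2.cvtColor(w[n]["pixels"],cv2.COLOR_RGB2BGR))
```

```text
5.2 [0.51197315 0.04373775 0.18897817] [[ 0.06217254  0.99806354 -0.00193597]
 [ 0.99806436 -0.06217518 -0.00133541]
 [-0.00145319 -0.0018492  -0.99999723]] 0.02150920174590843 [-0.4807124   0.19350698 -1.69742708] [ 6.37015206e-02  2.21107541e-01  1.69003199e+00 -1.28214418e-03
  1.23247044e+00  1.26342365e-01]
```

View pics/wrist4.png

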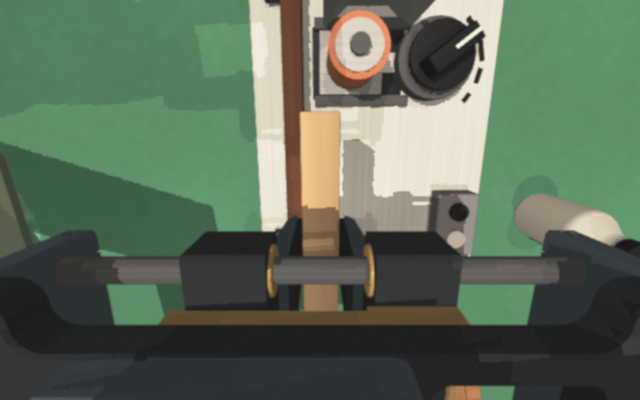

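View pics/side4.png

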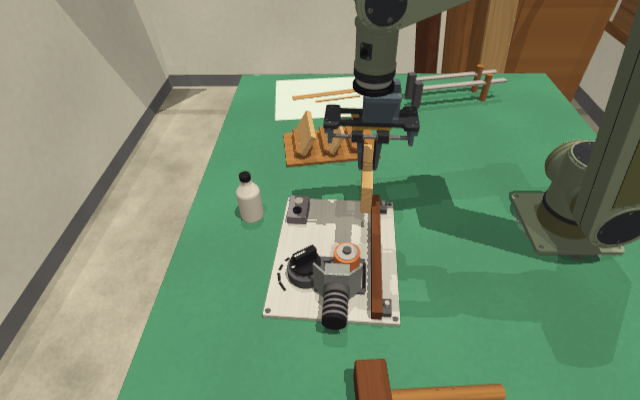

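The wrist view shows the blank strip at columns 301–339, the fence at about 283–302, the drum at (360,43), and the dial at (435,58) with its pointer towards the upper right. The bottle is at about (570,220), well clear. I'll refine the fence line from this view.

Run:
```python
from h import *
np.set_printoptions(precision=4,suppress=True)
W=pickle.load(open("w4.pkl","rb")); w=W["wrist"]; im=w["pixels"]
hsv=cv2.cvtColor(im,cv2.COLOR_RGB2HSV)
for r in (5,20,40,60,80,95,108,130,150,180,200):
    print(r,[tuple(im[r,c]) and "%d:%d,%d,%d"%(c,*im[r,c]) for c in range(278,318,3)])
cv2.imwrite("pics/f4.png",cv2.cvtColor(cv2.resize(im[0:220,240:360],None,fx=4,fy=2.6,interpolation=cv2.INTER_CUBIC),cv2.COLOR_RGB2BGR))
```

```text
5 ['278:140,134,122', '281:106,71,53', '284:108,69,51', '287:108,69,51', '290:105,67,49', '293:101,65,48', '296:101,65,48', '299:96,62,46', '302:99,92,83', '305:127,123,112', '308:149,143,130', '311:222,217,197', '314:223,218,199', '317:220,214,193']
20 ['278:219,212,192', '281:120,92,77', '284:108,69,51', '287:108,69,50', '290:106,68,50', '293:101,65,48', '296:103,66,49', '299:96,62,46', '302:91,84,75', '305:127,123,112', '308:137,131,119', '311:222,217,197', '314:148,144,131', '317:96,94,91']
40 ['278:221,216,195', '281:145,127,112', '284:108,70,51', '287:108,68,50', '290:108,69,50', '293:104,67,49', '296:102,66,49', '299:98,63,45', '302:78,68,61', '305:127,123,113', '308:134,129,117', '311:197,189,171', '314:62,61,60', '317:62,59,59']
60 ['278:221,216,196', '281:174,163,145', '284:108,68,50', '287:110,72,52', '290:111,71,53', '293:107,69,51', '296:101,64,48', '299:102,65,48', '302:75,63,54', '305:127,123,111', '308:129,124,112', '311:184,177,160', '314:64,60,59', '317:62,60,58']
80 ['278:222,216,197', '281:206,196,175', '284:106,70,53', '287:110,70,52', '290:111,71,52', '293:109,7
[... 995 characters left out ...]
:108,69,50', '293:109,70,51', '296:107,69,51', '299:121,84,59', '302:238,200,139', '305:238,201,139', '308:235,196,135', '311:234,193,134', '314:232,191,133', '317:230,189,131']
180 ['278:237,232,218', '281:236,231,217', '284:232,226,209', '287:114,79,62', '290:116,74,54', '293:123,78,56', '296:123,78,55', '299:127,81,58', '302:227,180,126', '305:237,200,139', '308:236,196,136', '311:234,195,136', '314:233,192,134', '317:230,188,130']
200 ['278:236,232,217', '281:235,230,216', '284:233,227,212', '287:132,104,87', '290:116,74,53', '293:124,79,57', '296:125,80,57', '299:128,81,59', '302:225,177,123', '305:237,200,139', '308:235,196,136', '311:234,194,134', '314:233,191,133', '317:231,189,132']
```

View pics/f4.png

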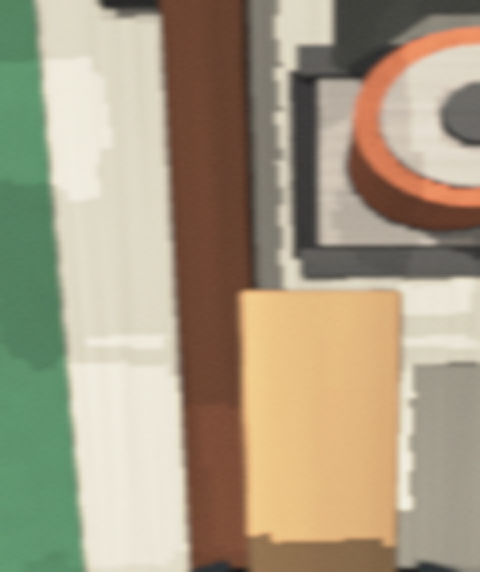

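Run:
```python
from h import *
np.set_printoptions(precision=4,suppress=True)
W=pickle.load(open("w4.pkl","rb")); w=W["wrist"]; im=w["pixels"].astype(float)
R,p,s=now()
def sub(row,c0,c1,ch,thr):
    v=im[row-1:row+2,c0:c1,ch].mean(0)
    for i in range(len(v)-1):
        if (v[i]-thr)*(v[i+1]-thr)<=0: return c0+i+(v[i]-thr)/(v[i]-v[i+1])
A=[onz(w,(sub(r,276,292,0,165),r),.042) for r in range(10,205,5)]
B=[onz(w,(sub(r,300,308,2,75),r),.012) for r in range(10,106,5)]
for P,n in((A,"fence back top z.042"),(B,"foot z.012")):
    P=np.array(P); k=np.polyfit(P[:,1],P[:,0],1); print(n,"yaw",-np.degrees(np.arctan(k[0])),"x at y=.0446:",np.polyval(k,.0446), "resid",np.std(P[:,0]-np.polyval(k,P[:,1])))
# plate edges z=.012
g=lambda r,c0,c1:sub(r,c0,c1,0,160)
C=[onz(w,(sub(r,245,270,0,160),r),.012) for r in range(100,205,5)]; P=np.array(C);k=np.polyfit(P[:,1],P[:,0],1);print("plate -x edge",-np.degrees(np.arctan(k[0])),np.polyval(k,.0446))
# blank strip in world on top plane
zt=p[2]+.032
for r in (125,150,170):
    a=sub(r,296,306,2,95);v=im[r,330:350].sum(1);b=330+np.argmax(-np.diff(v))+.5
    print(r,a,b,(R.T@(onz(w,(a,r),zt)-p))[:2],(R.T@(onz(w,(b,r),zt)-p))[:2])
print(im[108:116,320].sum(1)); print("end",R.T@(onz(w,(320,111.5),zt)-p))
# drum top circle center
hs=cv2.inRange(cv2.cvtColor(w["pixels"],cv2.COLOR_RGB2HSV),(3,120,150),(14,255,255))
c=max(cv2.findContours(hs,0,2)[0],key=cv2.contourArea);print(cv2.fitEllipse(cv2.convexHull(c)), cv2.boundingRect(c))
print("drum",onz(w,(361,43),.106))
```

```text
fence back top z.042 yaw -3.120213092527324 x at y=.0446: 0.4709619665847105 resid 0.0001613073894818928
foot z.012 yaw -3.2522086052166177 x at y=.0446: 0.492027053866338 resid 9.943652257798212e-05
plate -x edge -3.523292139405889 0.4322499251997781
125 299.7244897959184 338.5 [ 0.0708 -0.0113] [0.0709 0.0098]
150 300.09 342.5 [ 0.0574 -0.0113] [0.0575 0.0123]
170 300.6333333333333 341.5 [ 0.0462 -0.0111] [0.0463 0.012 ]
[530. 600. 594. 554. 537. 542. 548. 549.]
end [ 0.0779 -0.0003 -0.0321]
((358.9736633300781, 44.571022033691406), (62.08538055419922, 69.33715057373047), 12.289398193359375) (329, 11, 62, 69)
drum [0.5555 0.1788 0.106 ]
```

Emit:
carry_out --commands "0 0 -0.35 -0.3 0 3 0;0 0 -0.35 -0.3 0 7 0;0 0 -0.35 -0.3 0 10 0;0 0 -0.35 -0.3 0 12 0;0 0 -0.35 -0.3 0 13 0;0 0 -0.35 -0.3 0 13.3 0;0 0 -0.35 -0.3 0 13.3 0;0 0 -0.35 -0.3 0 13.3 0"

```text
time_s: 6.15
position: [0.5133, 0.0398, 0.0582]
tool_rot: [2.284, 2.154, 0.002]
contact_force: [1.0, -0.1, -1.6]
opening: 0.0216
```

Run:
```python
from bench import viewer
from h import *
R,p,s=now(); print(s["time_s"],p,R[:,1],s["opening"],s["contact_force"])
w={n:viewer.snapshot(n) for n in("wrist","side","scene")}; pickle.dump(w,open("w5.pkl","wb"))
a=cv2.resize(w["side"]["pixels"][110:240,310:430],(480,520)); b=cv2.resize(w["scene"]["pixels"][100:230,240:320],(320,520))
cv2.imwrite("pics/p5.png",cv2.cvtColor(np.hstack([a,b]),cv2.COLOR_RGB2BGR))
```

```text
6.15 [0.513317   0.03977596 0.05819386] [ 0.99828265 -0.05851695  0.00274211] 0.021593251160345134 [ 1.01320064 -0.07093115 -1.55574513]
```

View pics/p5.png

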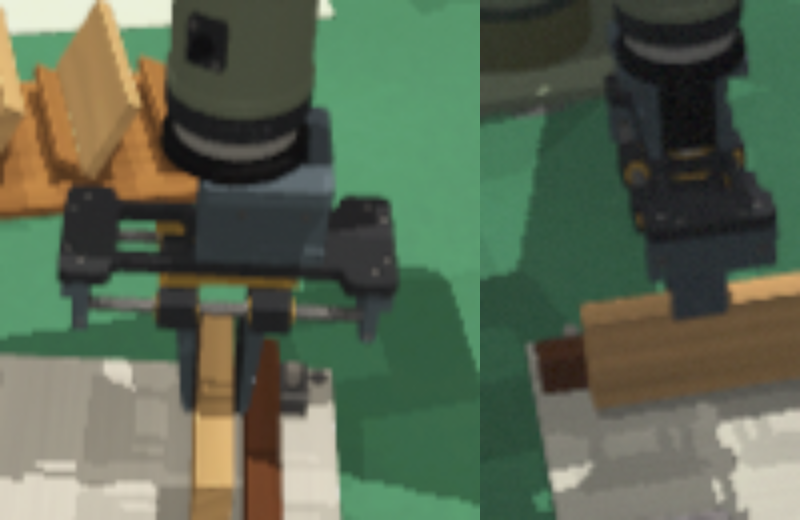

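Emit:
carry_out --commands "0 0 0 0 -0.3 0.1 0;0 0 0 0 -0.5 0.2 0;0 0 0 0 -0.5 0.35 0;0 0 0 0 -0.5 0.5 0;0 0 0 0 -0.5 0.6 0"

```text
time_s: 6.8
position: [0.5072, 0.0403, 0.0509]
tool_rot: [2.284, 2.156, -0.001]
contact_force: [-0.5, 0.3, -1.8]
opening: 0.021
```

Emit:
carry_out --commands "0 0 0 0 0 0.1 0;0 0 0 0 0 0.2 0;0 0 0 0 0 0.2 0"

```text
time_s: 7.1
position: [0.5074, 0.0402, 0.049]
tool_rot: [2.284, 2.155, -0.001]
contact_force: [0.3, -0.2, -1.4]
opening: 0.0214
```

Emit:
carry_out --commands "0 0 0 0 0 0.1 0;0 0 0 0 0 0.1 0;0 0 0 0 0 0.2 0;0 0 0 0 0 0.2 0"

```text
time_s: 7.5
position: [0.5077, 0.0404, 0.0486]
tool_rot: [2.284, 2.155, 0.001]
contact_force: [-3.1, 1.3, 10.0]
opening: 0.0215
```

Plate contact found (10 N). I'll ease off and slide towards the fence.

Emit:
carry_out --commands "0 0 0 0 0 -0.15 0;0 0 0 0 -0.1 -0.15 0;0 0 0 0 -0.2 -0.15 0;0 0 0 0 -0.3 -0.15 0;0 0 0 0 -0.35 -0.15 0;0 0 0 0 -0.35 -0.15 0"

```text
time_s: 8.1
position: [0.5041, 0.0404, 0.0486]
tool_rot: [2.284, 2.155, -0.0]
contact_force: [0.5, 0.1, 1.0]
opening: 0.0214
```

Emit:
carry_out --commands "0 0 0 0 -0.1 0 0;0 0 0 0 -0.15 0 0;0 0 0 0 -0.2 0 0;0 0 0 0 -0.2 0 0"

```text
time_s: 8.5
position: [0.5025, 0.0405, 0.0487]
tool_rot: [2.284, 2.154, 0.001]
contact_force: [3.4, -0.5, 0.2]
opening: 0.0213
```

Emit:
carry_out --commands "0 0 0 0 -0.1 0 0;0 0 0 0 -0.1 0 0"

```text
time_s: 8.7
position: [0.5023, 0.0405, 0.0488]
tool_rot: [2.283, 2.154, 0.003]
contact_force: [5.3, -1.3, -1.3]
opening: 0.0212
```

Run:
```python
from bench import viewer
from h import *
R,p,s=now(); print(s["time_s"],p,R[:,1],s["opening"],s["contact_force"],s["moment"])
w={n:viewer.snapshot(n) for n in("wrist","side","scene")}; pickle.dump(w,open("w6.pkl","wb"))
a=cv2.resize(w["side"]["pixels"][190:320,310:410],(400,520),interpolation=2); b=cv2.resize(w["scene"]["pixels"][150:220,240:370],(400,215),interpolation=2);b=np.vstack([b,cv2.resize(w["wrist"]["pixels"][0:250,200:500],(400,305))])
cv2.imwrite("pics/p6.png",cv2.cvtColor(np.hstack([a,b]),cv2.COLOR_RGB2BGR))
```

```text
8.7 [0.50231712 0.04049258 0.04876347] [ 0.99829811 -0.05820502  0.00361328] 0.02116643835976042 [ 5.27981332 -1.29739802 -1.32494275] [-0.34648271 -1.24579029 -0.12173819]
```

View pics/p6.png

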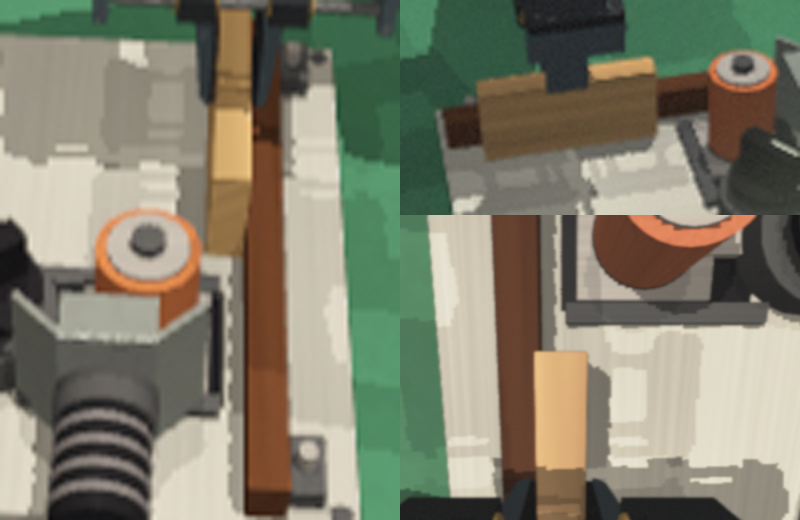

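Run:
```python
from h import *
np.set_printoptions(precision=4,suppress=True)
W=pickle.load(open("w6.pkl","rb")); S,D,w=W["scene"],W["side"],W["wrist"]
th=np.radians(-3.2);yv=np.array([-np.sin(th),np.cos(th),0])
a=onz(S,(267.6,201.3),.012);b=onz(S,(323.5,193.2),.012);print(a,b,np.linalg.norm(a-b),"mid",(a+b)/2@yv)
c=onz(S,(252.5,185.5),.012);e=onz(S,(264.5,259.5),.012)
print("scene plate edge along y",c@yv,e@yv, "-> infeed at",c@yv+.11,e@yv+.11)
c=onz(D,(393.2,202.5),.012);e=onz(D,(288.8,197.3),.012);f=onz(D,(400,324.5),.012);g=onz(D,(263,315.5),.012)
print("side infeed",c@yv+.11,e@yv+.11,f@yv-.25,g@yv-.25)
# side: blank +y end bottom right/left corners
q=onz(D,(310+245/4,190+253/4),.012);print("side blank end",q,q@yv-.075)
# top +y end
print("wrist end", onz(w,(320,(351-215)*250/305),.082)@yv-.075)
```

```text
[ 0.5052 -0.0353  0.012 ] [0.5148 0.1149 0.012 ] 0.1504584581141202 mid 0.06823189565936132
scene plate edge along y -0.03818945829272013 -0.042144129233777326 -> infeed at 0.07181054170727988 0.06785587076622268
side infeed 0.0743722610296304 0.07119996224562895 0.07369127716860091 0.07309172923993934
side blank end [0.4941 0.1152 0.012 ] 0.06758337329305635
wrist end 0.06989002674118784
```

Emit:
carry_out --commands "0 0 0 0.15 0.1 0 0;0 0 0 0.3 0.1 0 0;0 0 0 0.35 0.05 0 0;0 0 0 0.35 0.05 0 0"

```text
time_s: 9.25
position: [0.5026, 0.0436, 0.0487]
tool_rot: [2.282, 2.154, 0.001]
contact_force: [4.9, -3.1, -0.5]
opening: 0.0215
```

Still pressed lightly on the fence and standing on the plate. Releasing in stages.

Emit:
carry_out --commands "0 0 0 0 0.1 0 24;0 0 0 0 0.1 0 26;0 0 0 0 0.1 0 30;0 0 0 0 0.1 0 36;0 0 0 0 0.1 0 40;0 0 0 0 0.1 0 40;0 0 0 0 0.1 0 40"

```text
time_s: 9.95
position: [0.5021, 0.0441, 0.0484]
tool_rot: [2.285, 2.156, -0.002]
contact_force: [-0.1, 1.0, 0.0]
opening: 0.0362
```

Run:
```python
from bench import viewer
from h import *
R,p,s=now(); print(s["time_s"],p,R[:,1],s["opening"],s["contact_force"],s["moment"])
w={n:viewer.snapshot(n) for n in("wrist","side","scene")}; pickle.dump(w,open("w7.pkl","wb"))
a=cv2.resize(w["side"]["pixels"][190:320,310:410],(400,520),interpolation=2); b=cv2.resize(w["scene"]["pixels"][150:220,240:370],(400,215),interpolation=2);b=np.vstack([b,cv2.resize(w["wrist"]["pixels"][0:300,200:500],(400,305))])
cv2.imwrite("pics/p7.png",cv2.cvtColor(np.hstack([a,b]),cv2.COLOR_RGB2BGR))
```

```text
9.95 [0.50213769 0.04409795 0.04842093] [ 9.98314773e-01 -5.80294639e-02 -4.42970092e-04] 0.036234431858870306 [-0.13262926  1.04362728  0.04446246] [-0.00211593 -0.06733815  0.00713227]
```

View pics/p7.png

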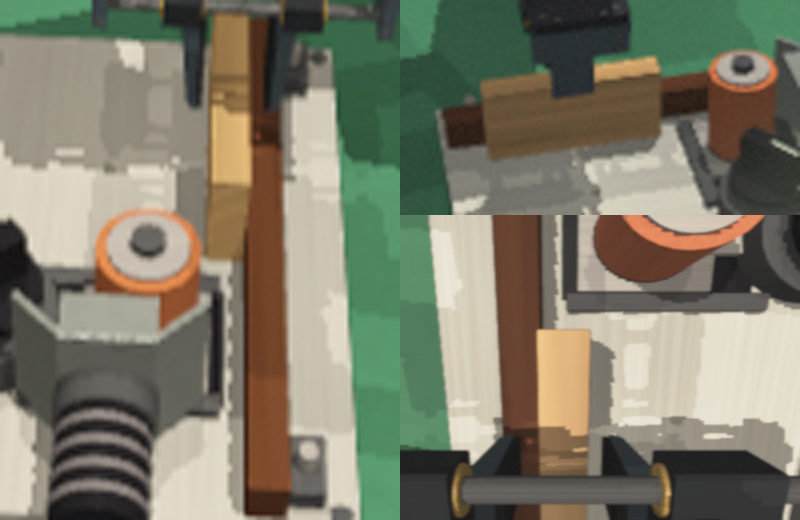

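The blank stands free against the fence. The fingers are clear on both sides and the force is near zero. I'll rise straight up and then look at the dial.

Emit:
carry_out --commands "0 0 0 0 0.1 -0.5 40;0 0 0 0 0.1 -1.5 40;0 0 0 0 0.1 -3 40;0 0 0 0 0.1 -5 40;0 0 0 0 0.1 -8 50;0 0 0 1 2 -12 50;0 0 0 3 5 -15 50;0 0 0 5 9 -15 50;0 0 0 7 12 -15 50;0 0 0 8 14.5 -15 50;0 0 0 8 14.5 -15 50;0 0 0 8 14.5 -15 50"

```text
time_s: 11.3
position: [0.6517, 0.1157, 0.1986]
tool_rot: [2.284, 2.156, -0.002]
contact_force: [-0.0, 0.0, -0.1]
opening: 0.0455
```

Run:
```python
from bench import viewer
from h import *
R,p,s=now(); print(s["time_s"],p,R[:,1],s["opening"],s["contact_force"],s["joint_pos"])
w={n:viewer.snapshot(n) for n in("wrist","side","scene")}; pickle.dump(w,open("w8.pkl","wb"))
cv2.imwrite("pics/w8.png",cv2.cvtColor(w["wrist"]["pixels"],cv2.COLOR_RGB2BGR))
a=cv2.resize(w["side"]["pixels"][190:320,270:410],(560,520),interpolation=2)
cv2.imwrite("pics/p8.png",cv2.cvtColor(a,cv2.COLOR_RGB2BGR))
```

```text
11.3 [0.65167164 0.11566657 0.19861102] [ 9.98330630e-01 -5.77563694e-02 -3.94150578e-04] 0.0454816397885773 [-0.03497887  0.03111764 -0.10056044] [ 1.58940702e-01  4.52082549e-01  1.32052726e+00 -1.20805714e-03
  1.36964722e+00  2.16970736e-01]
```

View pics/w8.png

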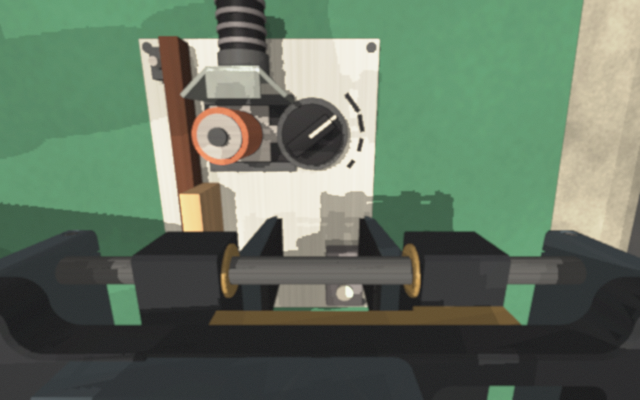

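View pics/p8.png

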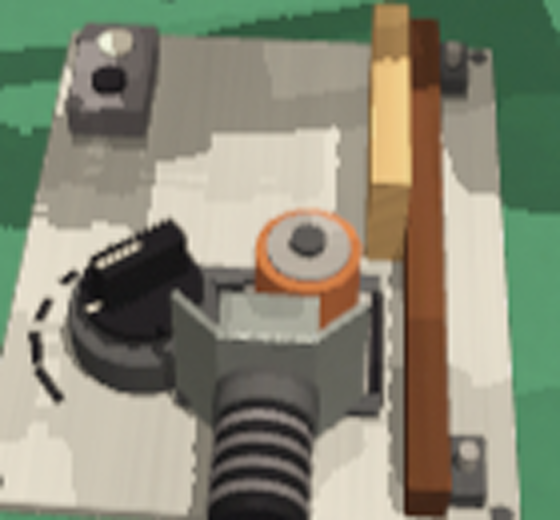

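The wrist view shows the dial at (312,133), its white pointer pointing up-right, and the four marks at right. In the side view the blank stands flat at the fence. I'll zoom in on the dial.

Run:
```python
from h import *
W=pickle.load(open("w8.pkl","rb"));w=W["wrist"]["pixels"]
i=cv2.resize(w[80:180,265:375],None,fx=6,fy=6,interpolation=cv2.INTER_CUBIC)
i=np.clip(i.astype(float)*1.6,0,255).astype(np.uint8)
for k in range(270,375,10): cv2.putText(i,str(k),((k-265)*6,8),0,.35,(255,0,0))
for k in range(90,180,10): cv2.putText(i,str(k),(0,(k-80)*6+3),0,.35,(255,0,0))
cv2.imwrite("pics/z8.png",cv2.cvtColor(i,cv2.COLOR_RGB2BGR))
```

```text
(no output)
```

View pics/z8.png

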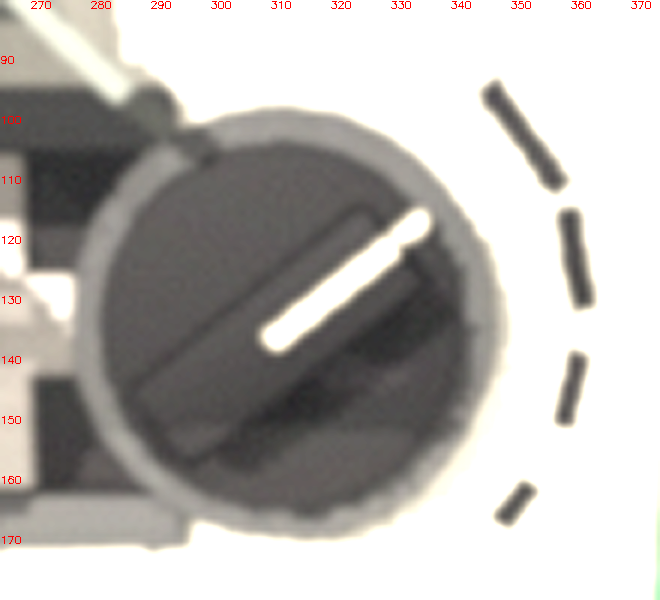

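Run:
```python
from h import *
np.set_printoptions(precision=4,suppress=True)
W=pickle.load(open("w8.pkl","rb"));w,D,S=W["wrist"],W["side"],W["scene"]
i,e1=tri(w,(310,137),D,(305.5,250.7)); o,e2=tri(w,(331.5,121),D,(293,257.5)); print(i,e1,o,e2,np.degrees(np.arctan2(*(o-i)[1::-1])))
z=(i[2]+o[2])/2
for zz in (z,.07,.075,.08):
    a=onz(w,(310,137),zz);b=onz(w,(332,120.5),zz)
    cs=[onz(w,q,zz) for q in((325,114.5),(334,124.5),(287.5,146),(297,156))]
    print(zz,a,b,"ang",np.degrees(np.arctan2((b-a)[1],(b-a)[0])),"centre",np.mean(cs,0), "len",np.linalg.norm((cs[0]-cs[2])),"wid",np.linalg.norm(cs[0]-cs[1]))
ms=[(352,103),(360,123),(358,144),(349,163)]
M=np.array([onz(w,m,.012) for m in ms])
# circle centre through marks
A=np.c_[2*M[:,:2],np.ones(4)];c=np.linalg.lstsq(A,(M[:,:2]**2).sum(1),rcond=None)[0];print("marks centre",c[:2])
for c in (c[:2],np.array([.645,.1768])): print([np.degrees(np.arctan2(*(m[:2]-c)[::-1])) for m in M])
# skirt outer circle in wrist: cols ~277.5-349.5 rows 98-169
```

```text
[0.6436 0.1731 0.0896] 0.0020964604832621045 [0.6679 0.1878 0.085 ] 0.0010985950414916757 31.194840666742017
0.08728865054120269 [0.6446 0.1732 0.0873] [0.6678 0.1882 0.0873] ang 32.82211054629309 centre [0.6453 0.1747 0.0873] len 0.04953186907442659 wid 0.013342471177587523
0.07 [0.6439 0.1725 0.07  ] [0.6684 0.1883 0.07  ] ang 32.82211054629311 centre [0.6447 0.1741 0.07  ] len 0.05228118291307213 wid 0.014083057820808209
0.075 [0.6441 0.1727 0.075 ] [0.6682 0.1883 0.075 ] ang 32.82211054629318 centre [0.6449 0.1743 0.075 ] len 0.05148606190808294 wid 0.013868874926239443
0.08 [0.6443 0.1729 0.08  ] [0.668  0.1882 0.08  ] ang 32.82211054629302 centre [0.6451 0.1744 0.08  ] len 0.05069094090309376 wid 0.013654692031670605
marks centre [0.6432 0.1758]
[np.float64(31.47614769436772), np.float64(7.318717446095856), np.float64(-16.73948222098821), np.float64(-41.437678422341804)]
[np.float64(31.576069778778937), np.float64(6.618390152066666), np.float64(-18.126903117176568), np.float64(-43.22704219254576)]
```

Run:
```python
from h import *
R,p,s=now()
a=np.radians(32.5-90)
print(delta(R,p,pose([0,0,-1],[np.cos(a),np.sin(a),0]),np.array([.645,.1752,.135])))
```

```text
(array([5.000e-02, 5.000e-02, 5.415e+01]), array([ 5.96, -0.95,  6.41]))
```

Emit:
carry_out --commands "0 0 8 2 -0.3 1 33;0 0 16 4 -0.6 2 33;0 0 24 6 -1 3 33;0 0 32 6 -1 4 33;0 0 40 6 -1 5 33;0 0 48 6 -1 6 33;0 0 54.2 6 -1 6.4 33;0 0 54.2 6 -1 6.4 33;0 0 54.2 6 -1 6.4 33"

```text
time_s: 12.35
position: [0.6451, 0.1757, 0.1352]
tool_rot: [3.014, 0.881, 0.001]
contact_force: [0.0, -0.9, -0.5]
opening: 0.03
```

Run:
```python
from bench import viewer
from h import *
R,p,s=now(); print(s["time_s"],p,R[:,1],s["opening"],s["contact_force"],s["joint_pos"])
w={n:viewer.snapshot(n) for n in("wrist","side","scene")}; pickle.dump(w,open("w9.pkl","wb"))
a=cv2.resize(w["side"]["pixels"][180:300,250:390],(467,400),interpolation=2)
b=cv2.resize(w["scene"]["pixels"][120:250,310:440],(400,400),interpolation=2)
cv2.imwrite("pics/p9.png",cv2.cvtColor(np.hstack([a,b])[:,:800],cv2.COLOR_RGB2BGR))
cv2.imwrite("pics/w9.png",cv2.cvtColor(w["wrist"]["pixels"],cv2.COLOR_RGB2BGR))
```

```text
12.35 [0.64512938 0.17573801 0.13523087] [ 0.53855795 -0.84258756  0.00124055] 0.03004584161707014 [ 0.01780375 -0.91013683 -0.48769674] [ 2.49347647e-01  4.97039308e-01  1.40513528e+00 -1.14723658e-03
  1.23874681e+00  1.25179219e+00]
```

View pics/p9.png

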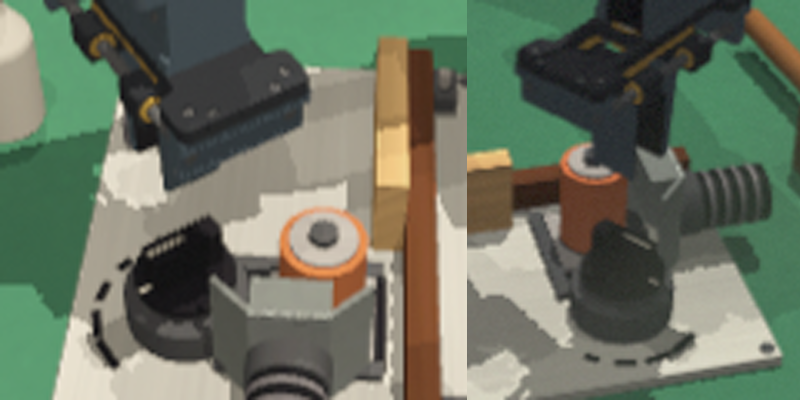

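View pics/w9.png

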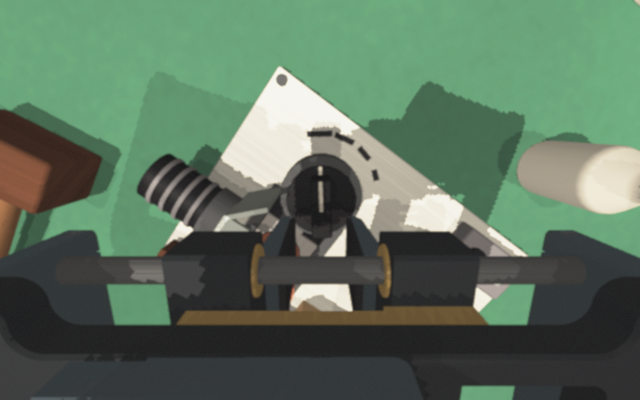

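Emit:
carry_out --commands "0 0 0 0 0 2 33;0 0 0 0 0 4 33;0 0 0 0 0 5.2 33;0 0 0 0 0 6 33;0 0 0 0 0 6.5 33;0 0 0 0 0 6.5 33"

```text
time_s: 13.1
position: [0.6454, 0.176, 0.0692]
tool_rot: [3.015, 0.878, -0.001]
contact_force: [0.1, -0.9, -0.3]
opening: 0.0301
```

Emit:
carry_out --commands "0 0 0 0 0 0.2 33;0 0 0 0 0 0.4 33;0 0 0 0 0 0.6 33;0 0 0 0 0 0.8 33;0 0 0 0 0 0.8 33"

```text
time_s: 13.6
position: [0.6452, 0.1759, 0.0612]
tool_rot: [3.015, 0.878, -0.001]
contact_force: [1.0, 0.0, 0.4]
opening: 0.0299
```

Run:
```python
from bench import viewer
from h import *
R,p,s=now(); print(s["time_s"],p,s["opening"],s["contact_force"])
w={n:viewer.snapshot(n) for n in("wrist","side","scene")}
a=cv2.resize(w["side"]["pixels"][200:300,250:370],(480,400),interpolation=2)
b=cv2.resize(w["scene"]["pixels"][150:250,310:390],(320,400),interpolation=2)
cv2.imwrite("pics/p10.png",cv2.cvtColor(np.hstack([a,b])[:,:800],cv2.COLOR_RGB2BGR))
cv2.imwrite("pics/w10.png",cv2.cvtColor(cv2.resize(w["wrist"]["pixels"][120:320,200:440],None,fx=3,fy=3),cv2.COLOR_RGB2BGR))
```

```text
13.6 [0.64519199 0.17590865 0.06119949] 0.02985507209468012 [0.99908523 0.00387591 0.35142638]
```

View pics/p10.png

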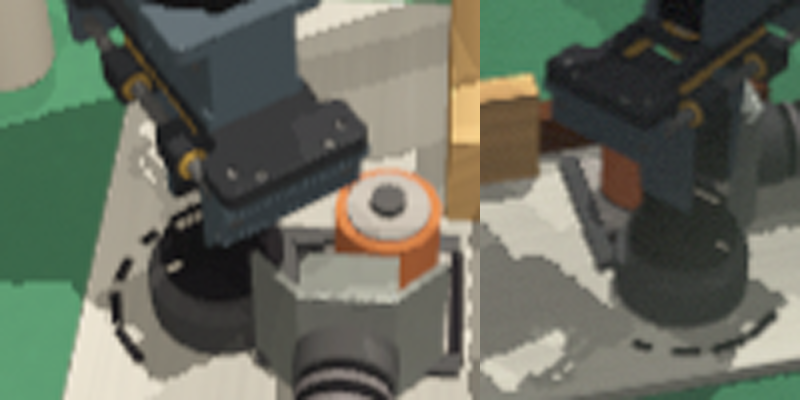

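View pics/w10.png

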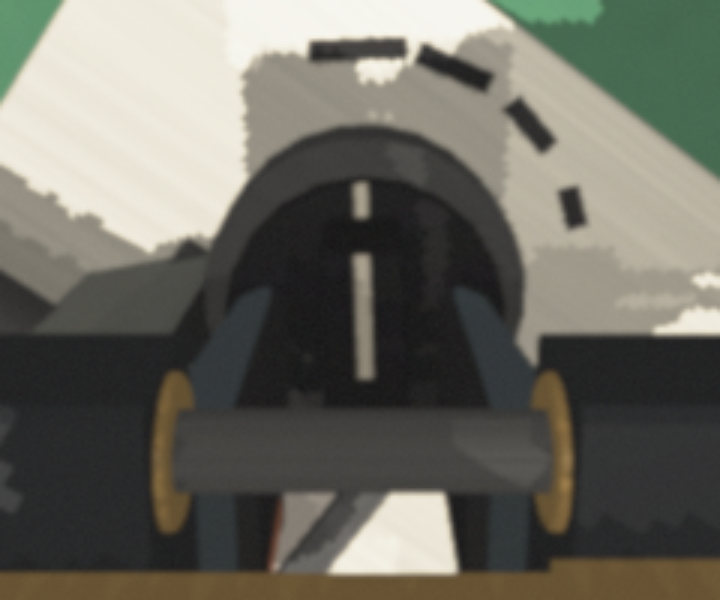

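The bar is centred between the fingers with nothing touching. The marks read clockwise, longest first. I'll go down to feel for the skirt.

Emit:
carry_out --commands "0 0 0 0 0 0.2 33;0 0 0 0 0 0.4 33;0 0 0 0 0 0.5 33;0 0 0 0 0 0.5 33"

```text
time_s: 14.15
position: [0.6452, 0.1759, 0.0561]
tool_rot: [3.015, 0.878, -0.001]
contact_force: [-0.8, -0.2, -0.4]
opening: 0.0302
```

Emit:
carry_out --commands "0 0 0 0 0 0.15 33;0 0 0 0 0 0.3 33;0 0 0 0 0 0.45 33;0 0 0 0 0 0.45 33"

```text
time_s: 14.55
position: [0.6452, 0.1759, 0.0516]
tool_rot: [3.015, 0.878, -0.001]
contact_force: [-0.3, -0.0, 1.2]
opening: 0.0301
```

Emit:
carry_out --commands "0 0 0 0 0 0.1 33;0 0 0 0 0 0.2 33;0 0 0 0 0 0.2 33"

```text
time_s: 14.85
position: [0.6453, 0.1759, 0.0498]
tool_rot: [3.015, 0.878, -0.001]
contact_force: [-0.3, 0.6, 0.3]
opening: 0.0304
```

Emit:
carry_out --commands "0 0 0 0 0 0.1 33;0 0 0 0 0 0.2 33;0 0 0 0 0 0.3 33;0 0 0 0 0 0.3 33"

```text
time_s: 15.25
position: [0.6453, 0.1759, 0.0467]
tool_rot: [3.015, 0.878, -0.001]
contact_force: [-0.7, -0.6, -0.2]
opening: 0.0298
```

Emit:
carry_out --commands "0 0 0 0 0 0.1 25;0 0 0 0 0 0.1 15;0 0 0 0 0 0.1 0;0 0 0 0 0 0.1 0;0 0 0 0 0 0.1 0"

```text
time_s: 15.75
position: [0.6455, 0.1755, 0.0458]
tool_rot: [3.015, 0.878, -0.0]
contact_force: [1.1, -1.5, -0.5]
opening: 0.0176
```

Gripped the bar (17.6 mm) with hardly any side load. Pushing in.

Emit:
carry_out --commands "0 0 0 0 0 0.2 0;0 0 0 0 0 0.4 0;0 0 0 0 0 0.6 0;0 0 0 0 0 0.6 0"

```text
time_s: 16.15
position: [0.6456, 0.1755, 0.0411]
tool_rot: [3.015, 0.878, 0.001]
contact_force: [-1.3, -2.4, 6.0]
opening: 0.0179
```

Emit:
carry_out --commands "0 0 0 0 0 0.2 0;0 0 0 0 0 0.4 0;0 0 0 0 0 0.6 0;0 0 0 0 0 0.6 0"

```text
time_s: 16.55
position: [0.6456, 0.1755, 0.0376]
tool_rot: [3.015, 0.878, 0.002]
contact_force: [-4.5, -3.9, 15.4]
opening: 0.0177
```

Emit:
carry_out --commands "0 0 5 0 0 0 0;0 0 10 0 0 0 0;0 0 15 0 0 0 0;0 0 20 0 0 0 0;0 0 25 0 0 0 0;0 0 25 0 0 0 0;0 0 25 0 0 0 0"

```text
time_s: 17.25
position: [0.6457, 0.1752, 0.0376]
tool_rot: [3.133, 0.204, 0.003]
contact_force: [-3.6, -4.1, 15.3]
opening: 0.0179
```

Run:
```python
from bench import viewer
from h import *
R,p,s=now(); print(s["time_s"],p,np.degrees(np.arctan2(R[1,1],R[0,1])),s["opening"],s["contact_force"],s["moment"])
w=viewer.snapshot("wrist")
cv2.imwrite("pics/w11.png",cv2.cvtColor(cv2.resize(w["pixels"][120:320,200:440],None,fx=3,fy=3),cv2.COLOR_RGB2BGR))
```

```text
17.25 [0.6457407  0.17516812 0.03764251] -82.54124444077382 0.01785921591788244 [-3.57503786 -4.10520251 15.25001538] [-0.89268347  0.95413361 -0.03595986]
```

View pics/w11.png

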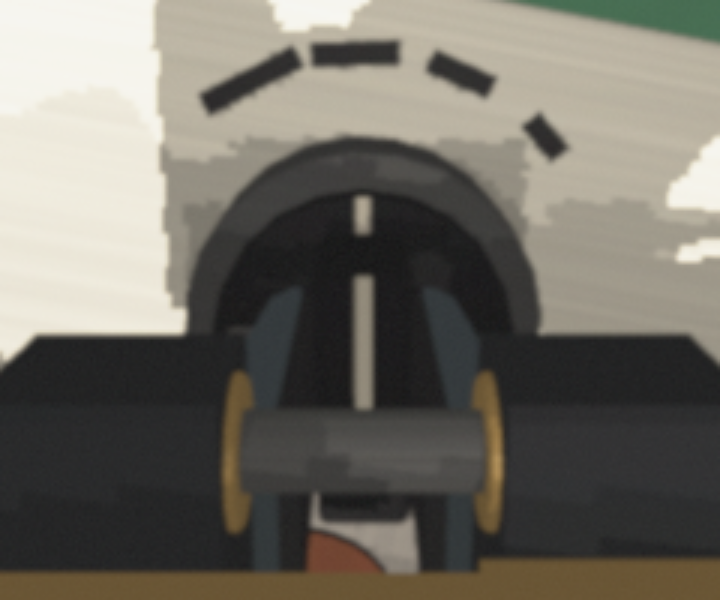

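The pointer is now on the second mark. I'll raise the dial while holding it so it springs out, then open.

Emit:
carry_out --commands "0 0 0 0 0 -0.3 0;0 0 0 0 0 -0.6 0;0 0 0 0 0 -0.9 0;0 0 0 0 0 -1.15 0;0 0 0 0 0 -1.15 0;0 0 0 0 0 -1.15 0"

```text
time_s: 17.9
position: [0.6456, 0.1752, 0.0457]
tool_rot: [3.133, 0.205, 0.001]
contact_force: [0.1, -6.3, 3.9]
opening: 0.0181
```

Emit:
carry_out --commands "0 0 0 0 0 0 22;0 0 0 0 0 0 27;0 0 0 0 0 0 33;0 0 0 0 0 0 33;0 0 0 0 0 -0.5 33;0 0 0 0 0 -2 33;0 0 0 0 0 -4 33;0 0 0 0 0 -7 33;0 0 0 -2 0 -10 33;0 0 0 -4 0 -13 33;0 0 0 -6 0 -15 33;0 0 0 -6 0 -15 33"

```text
time_s: 19.1
position: [0.5859, 0.1689, 0.1998]
tool_rot: [-3.134, -0.205, -0.01]
contact_force: [-0.0, 0.0, 0.3]
opening: 0.0302
```

Run:
```python
from bench import viewer
from h import *
R,p,s=now(); print(s["time_s"],p,s["opening"],s["contact_force"])
w={n:viewer.snapshot(n) for n in("wrist","side","scene")}; pickle.dump(w,open("w12.pkl","wb"))
cv2.imwrite("pics/w12.png",cv2.cvtColor(w["wrist"]["pixels"],cv2.COLOR_RGB2BGR))
a=cv2.resize(w["side"]["pixels"][90:320,230:410],(400,511),interpolation=2); b=cv2.resize(w["scene"]["pixels"][140:310,90:450],(400,189),interpolation=2)
c=np.zeros((511,400,3),np.uint8);c[:189]=b
i=cv2.resize(w["scene"]["pixels"][150:240,250:400],(400,240),interpolation=2);c[200:440]=i
cv2.imwrite("pics/p12.png",cv2.cvtColor(np.hstack([a,c]),cv2.COLOR_RGB2BGR))
```

```text
19.1 [0.5858697  0.16885801 0.19982702] 0.030159410207612723 [-0.04656145  0.04692751  0.26270372]
```

View pics/w12.png

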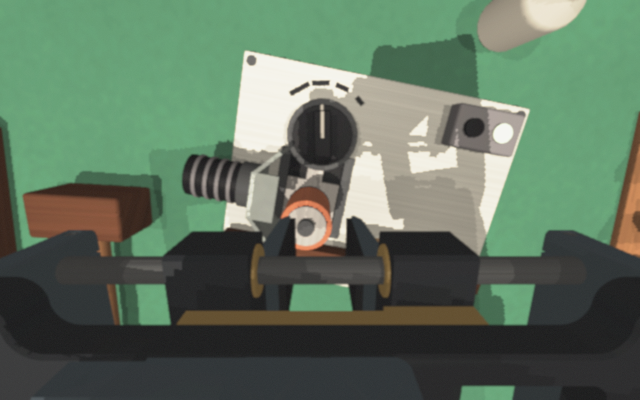

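View pics/p12.png

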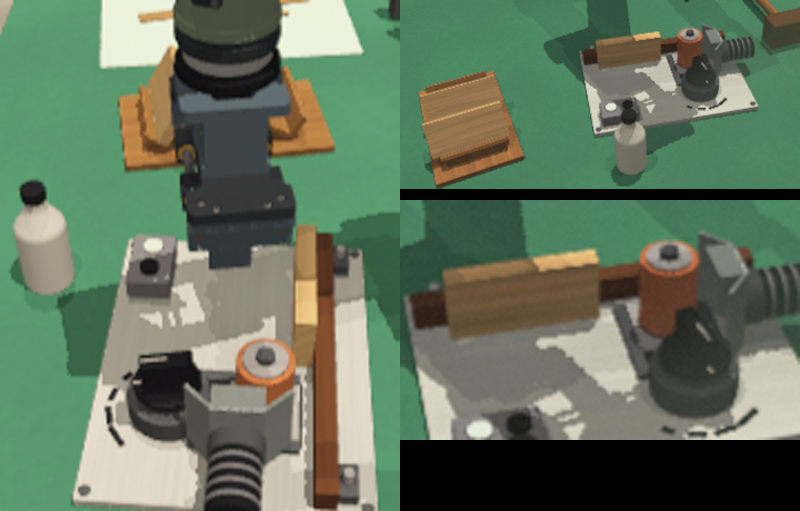

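Run:
```python
from h import *
np.set_printoptions(precision=4,suppress=True)
def line(w,x0,x1,y0,y1):
    g=w["pixels"][y0:y1,x0:x1].astype(int).sum(2); m=(g>380).astype(np.uint8)
    n,l,st,_=cv2.connectedComponentsWithStats(m); k=1+np.argmax(st[1:,4]); yy,xx=np.nonzero(l==k)
    pts=np.c_[xx+x0,yy+y0].astype(float); v=cv2.fitLine(pts.astype(np.float32),cv2.DIST_L2,0,.01,.01).ravel(); 
    a=onz(w,v[2:]-v[:2]*8,.078);b=onz(w,v[2:]+v[:2]*8,.078); return np.degrees(np.arctan2((b-a)[1],(b-a)[0])),len(pts),pts.min(0),pts.max(0)
w8=pickle.load(open("w8.pkl","rb"))["wrist"];w=pickle.load(open("w12.pkl","rb"))
print(line(w8,300,340,110,142)); print(line(w["wrist"],312,332,98,142))
wr=w["wrist"]["pixels"]
i=cv2.resize(wr[70:260,270:400],None,fx=4,fy=3,interpolation=2);i=np.clip(i*1.5,0,255).astype(np.uint8)
s=cv2.resize(w["side"]["pixels"][180:280,330:400],None,fx=4,fy=5.7,interpolation=2)[:570]
cv2.imwrite("pics/z12.png",cv2.cvtColor(np.hstack([i,s]),cv2.COLOR_RGB2BGR) if i.shape[0]==s.shape[0] else i)
```

```text
(np.float64(34.59069012925559), 151, array([309., 115.]), array([336., 137.]))
(np.float64(-171.98437585428087), 121, array([320., 104.]), array([323., 137.]))
```

View pics/z12.png

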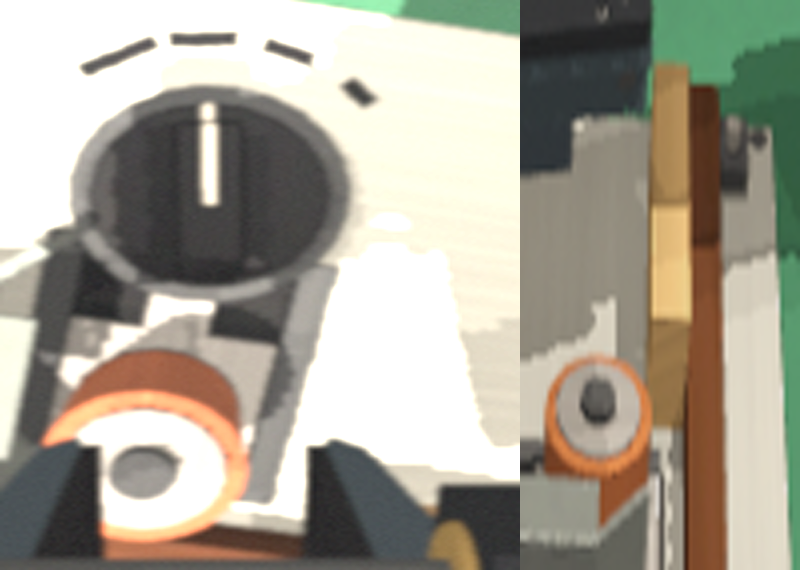

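The dial turned 26.6° in the image against the nominal 25°, so it is at the 22 mm position. It came back to its out height. For a last check I'll back away and view the blank and fence from above.

Emit:
carry_out --commands "0 0 0 -3 2 -3 33;0 0 0 -7 4 -4 33;0 0 0 -11 6 -4 33;0 0 0 -15 8 -4 33;0 0 0 -17 10 -4 33;0 0 0 -18 10 -4 33;0 0 0 -18 10 -4 33;0 0 0 -18 10 -4 33"

```text
time_s: 20.05
position: [0.4215, 0.0464, 0.235]
tool_rot: [3.134, 0.205, -0.0]
contact_force: [0.3, 0.0, -0.0]
opening: 0.0298
```

Run:
```python
from bench import viewer
from h import *
R,p,s=now(); print(s["time_s"],p,s["opening"],s["contact_force"])
w=viewer.snapshot("wrist"); pickle.dump(w,open("w13.pkl","wb"))
cv2.imwrite("pics/w13.png",cv2.cvtColor(w["pixels"],cv2.COLOR_RGB2BGR))
```

```text
20.05 [0.42147047 0.04644362 0.23503273] 0.029768538798497016 [ 0.29196755  0.03328335 -0.02225069]
```

View pics/w13.png

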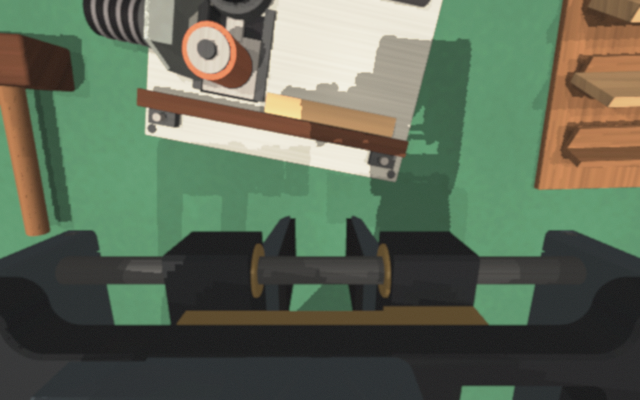

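Run:
```python
from h import *
np.set_printoptions(precision=4,suppress=True)
w=pickle.load(open("w13.pkl","rb"))
th=np.radians(-3.2);yv=np.array([-np.sin(th),np.cos(th),0]);xv=np.array([np.cos(th),np.sin(th),0])
a=onz(w,(266,111),.082);b=onz(w,(394.5,135),.082);c=onz(w,(399,181.5),.012);d=onz(w,(145.5,134.5),.012)
drum=onz(w,(207.5,49.5),.106)
for n,q in dict(a=a,b=b,corner_m=c,corner_p=d,drum=drum).items(): print(n,q,"y",q@yv,"x",q@xv)
print("plate len",(d-c)@yv,"blank len",(a-b)@yv,"mid sander y",((a+b)/2-c)@yv-.2,((a+b)/2-d)@yv+.16, ((a+b)/2-drum)@yv+.05)
print("yaw blank",np.degrees(np.arctan2(-(a-b)[0],(a-b)[1])))
cv2.imwrite("pics/z13.png",cv2.cvtColor(cv2.resize(w["pixels"][80:190,130:420],None,fx=2.7,fy=4,interpolation=2),cv2.COLOR_RGB2BGR))
```

```text
a [0.4979 0.1179 0.082 ] y 0.14552965284511898 x 0.49055289230828913
b [ 0.4909 -0.0319  0.082 ] y -0.004401063404891531 x 0.4918789005834394
corner_m [ 0.4272 -0.0682  0.012 ] y -0.044207350277931864 x 0.43034515844797294
corner_p [0.4462 0.2932 0.012 ] y 0.3176244784274183 x 0.4291546127134897
drum [0.549  0.1772 0.106 ] y 0.20756034651025723 x 0.5382051940694851
plate len 0.36183182870535013 blank len 0.1499307162500105 mid sander y -0.08522835500195443 -0.08706018370730459 -0.08699605179014351
yaw blank -2.6932813043546506
```

View pics/z13.png

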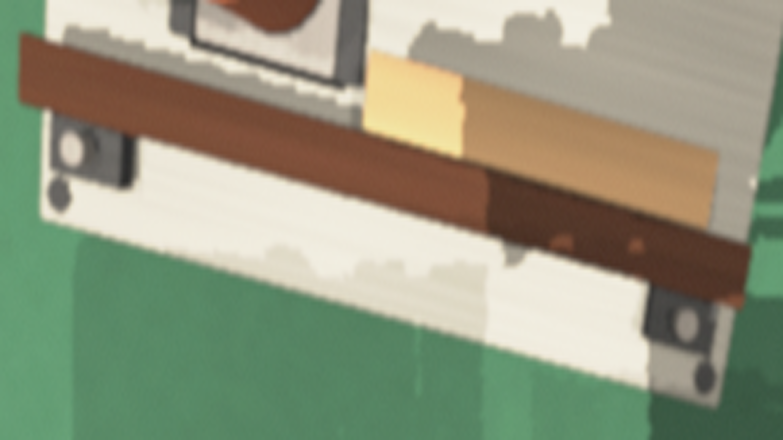

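The blank lies parallel to and against the fence. Its middle is at about y = −86.5 mm, against −90 wanted, so within a few mm. Handing in.

```bash
python3 -c "
from bench import arm
print(arm.job_done()); print(arm.sense()['time_s'])"
```

```text
the job is handed in; nothing more can be done
None
the job is handed in; nothing more can be done
```

I took the front blank out of the rack and felt its thickness: 21.1–21.6 mm between the fingers, so it is the 22 mm one. I stood it on the infeed against the fence, then pushed the dial in, turned it 25° clockwise to the 22 mm position and let it spring out. I handed the job in at about 20 s of the allowed 54 s.

Last checks:
- **Blank:** It stands flat and parallel to the fence, to within about 0.5°, which is the measuring noise. Its middle is about 3–5 mm towards the drum from the exact half-way point, and it is short of the drum.
- **Dial:** The pointer sits at the second mark. The picture gave a turn of about 26.6° against the nominal 25°, which I put down to measuring error. The grip came back up to its starting height, so I take the dial to be fully out.
- **Everything else:** The other two blanks are in the rack. The bottle and mallet look untouched, though I did not measure them again. The gripper is clear of everything and the force reads near zero.
- **Forces:** The highest wrist force reported at the end of any move was about 16 N; force during a move is not shown.

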